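# Fetch the lot stamp from behind the sliding door

## Task

The wooden lot stamp is in the low grey cabinet, under the inner one of its two sliding doors. Slide that inner door all the way behind its neighbour, leaving the outer door shut, then lift the stamp out and set it down upright in the middle of the ink pad that lies in front of the cabinet, its foot wholly on the lid, and let go. Leave the inner door open, and do not push the grease tin, glue stick or red marker about or drop the stamp.

Things in the scene. Friction and masses are not known exactly. Their poses are not given: they have to be found in the camera images.
- cabinet: Low grey cabinet, fixed, 400 mm wide (y). Origin: on its underside, mid-width; front at x = -83, back at x = 101 mm; x to its back, y to its left, z up. Top slopes 6 degrees, 93 mm high in front, 112 at the back; two bypass doors run along y. Two bays, floor at z = 20 mm, 59 mm divider at y = 0. With the inner door fully open the right bay is open from y = -192 to -40, x = -65 to 83 mm
- inner_door (a joint): Position (m) of the inner (lower) door, over the right bay: 0 = shut, at the cabinet's right end; 0.150 = fully slid to the cabinet's left (+y), behind (under) the outer door, against its stop. Starts up to 20 mm open. About 1.5 N of friction; stays where it is left
- inner_door_knob (a point): Centre of the top of the inner door's knob: upright black post, 22 mm in diameter (27 at its 5 mm foot), 44 mm tall above the door sheet, near the door's right edge, at cabinet x = 0. With the door fully open the post is 8 mm clear of the outer door's edge; the outer door's surface there lies 34 mm below the knob's top
- outer_door (a joint): Position (m) of the outer (upper) door, which covers the left bay: 0 = shut, at the cabinet's left end, where it starts and must stay; 0.150 = slid fully to the right over the inner door
- outer_door_knob (a point): Centre of the top of the outer door's knob, a post like the other, near that door's left edge
- lot_stamp: Wooden hand stamp, 51 mm tall: base 46 (x) x 64 (y) x 22 mm, above it a grip block 32 (x) x 50 (y) mm up to z = 51 mm. Origin: centre of its underside, z up. Stands upright on the floor of the cabinet's right bay, near the middle of the opening, hidden by the inner door at the start; 0.04 to 0.08 kg
- ink_pad: Closed flat ink pad on the worktop between robot and cabinet (not the one far back beside the scale), black below with a grey lid, 74 (x) x 96 (y) mm, 19 mm high, loose. Origin: centre of its underside; the stamp goes on its lid, z = 19 mm. Its place and the grease tin's may be swapped
- grease_tin: Round tin with a red lid, 55 mm in diameter, 50 mm tall, standing in front of the cabinet. Bystander. Origin: centre of its underside
- glue_stick: White and green glue stick, 29 mm in diameter, 102 mm tall, standing on the worktop at the left. Bystander. Origin: centre of its underside
- marker_red: White marker with a red cap, 130 mm long, lying on the worktop to the left of the cabinet. Bystander
Mind the look-alikes: they are no part of the job. Of the things like the ink_pad, leave any that is blue, purple or turquoise; of the rest the larger one is meant.

How it is judged (in metres and radians):
On the way:
1. the inner door is slid fully behind the outer one while the stamp still stands in its bay (value of joint inner_door above 0.14 m and value of joint outer_door below 0.015 m and distance of lot_stamp from where it was at the start of the episode below 0.02 m), for 0.2 s.
At the end, for the whole second after the job is handed in: The inner door stands open, within 15 mm of its stop behind the outer door; the outer door is within 15 mm of shut; the stamp stands upright (within 0.1 rad) and still on the ink pad's lid, its centre within 17 mm of the pad's (value of joint inner_door above 0.135 m and value of joint outer_door below 0.015 m and horizontal distance between lot_stamp and ink_pad below 0.017 m and z of lot_stamp in the frame of ink_pad between 0.015 and 0.024 m and angle between each of lot_stamp, ink_pad's own z axis and vertical below 0.1 rad and contact force between lot_stamp and ink_pad above 0.05 N and linear speed of lot_stamp below 0.02 m/s); the robot touches nothing.
It fails at once if the grease tin, glue stick or marker is pushed more than 40 mm (distance of any of grease_tin, glue_stick, marker_red from where it was at the start of the episode above 0.04 m).
It fails at once if the stamp is dropped or thrown (moves faster than 0.6 m/s out of the fingers) (contact force between lot_stamp and the fingers below 0.01 N and linear speed of lot_stamp above 0.6 m/s).
It also fails if it takes over 51 s, if anything falls off the work surface, if the arm or the gripper's body presses on something with over 40 N, if the wrist force passes 120 N, or if a joint passes its speed limit or range.

## Robot

A 6-joint arm with a two-finger parallel gripper is mounted at the origin on a cart in front of the work surface, level with it; the furniture and walls round the work are solid. World frame = base frame: x ahead of the robot, y to its left, z up, the work surface at z = 0. Lengths are in m, angles in degrees, forces in N, time in s.
With the tool pointing down it reaches from about 0.225 to 0.725 m from the base axis. Payload 3.1 kg.
Tool frame: the origin (TCP) lies at the very end of the fingers, on their centre line; the grasp point (between the pads) lies 19 mm behind it (env.hold_point_z is the distance from the TCP to the grasp point, in m); x points along the fingers, y is the direction in which the jaws open and shut, and the axes are right-handed (so a half turn about x gives the same grasp; the last joint's range is limited). The gripper opens to 85 mm and grips with 20 to 120 N. Pads are 22 mm wide; open, the fingers measure 114 mm over their backs; the gripper's body (76 mm by 85 mm) begins 54 mm behind the grasp point. The pads swing forward as they close: fully open they stand 13 mm farther back than shut.
Start: joints at [61.776, 2.75, 5.684, 92.934, 0, 82.678], TCP at [0.187, 0.49, 0.231] pointing down, gripper open.
Joint ranges: [-166.93, 166.93], [-56.73, 111.36], [-69.38, 81.34], [-121.58, 131.49], [-85.45, 84.26], [-180, 180]. Speed limits (degrees/s): [159.86, 159.86, 180, 180, 180, 180].

## Interface

Orientations are given as [roll, pitch, yaw] about the fixed x, y, z axes, in that order (R = Rz(yaw) Ry(pitch) Rx(roll)).
In Python, from rig import env gives the robot as it stands. Calls block until the motion is done:
- env.move_pose(position, orientation): joint-space move of the TCP to a pose.
- env.servo_line(position, vel=0.15, orientation=None, stop_force=None): straight line of the TCP; orientation=None keeps the orientation; vel is the mean speed in m/s. With stop_force (N) it stops when the force on the tool has changed by that much, and returns True; else False.
- env.move_joints(angles): joint-space move.
- env.open_gripper() and env.grab(force=None): open the fingers fully, or close them until they stop; force is the grip in N (None keeps the last).
- env.hold(seconds).
- env.ik(position, orientation): joint angles nearest the present ones, or None.
- env.sense(): the state.
- env.snapshot(name): name is "scene" or "top" or "wrist"; returns the picture (420x560x3 uint8, blue, green, red); there is no depth.
- env.camera_info(name): a dict with "fx", "fy", "cx", "cy" (pixels), "position" and "attitude" of the camera in the world. Camera axes: x right, y up, looking along -z (the intrinsics and any distortion apply to the point x, -y, -z); pixel columns grow to the right and rows downward; lengths in m; the calibration is good to about 2 mm. A picture is of the moment at which its call begins: read the wrist's pose just before it. camera_info takes no time and is no camera call; for the wrist camera it gives the pose at the moment of the call.
A pose or a line that the arm cannot do raises env.Unreachable and nothing moves.
- env.job_done(): hands the job in, once; it reports no verdict.
The state is a dict: "time": time; "joints": joint angles; "joint_velocities": joint speeds; "effort": joint torques, N m; "tcp_pos": TCP position; "tool_rot": TCP orientation; "contact_force": force on the tool from outside, world axes, zero at the start; "wrist_torque": the same for the moment, N m; "opening": finger opening in m.
Only numpy, scipy, OpenCV 4.12 (cv2) and the standard library are available. Lean on these libraries where they do the work, as an engineer would, in place of code of your own. Each camera call takes 0.05 s, during which the arm holds its last target. There are 200 camera calls.

## Working session

There is one attempt and no reset: what is moved stays moved. The work goes in short steps, each a Python script; the robot and the scene stay as the last script left them, time stands still between calls to the robot, and variables do not carry over. Pictures are saved under pics/ and viewed, about 8 in all and at most 12, crops included, and the job is handed in when it is done.

```bash
ls; mkdir -p pics; python3 - <<'E'
from rig import env
import cv2,numpy as np
for n in("top","scene"):
    cv2.imwrite(f"pics/{n}0.png",env.snapshot(n)); print(n,env.camera_info(n))
print(env.camera_info("wrist")); print(env.sense(), env.hold_point_z)
E
```

```text
pics
top {'fx': 430.9241498242363, 'fy': 430.9241498242363, 'cx': 282.04052010259574, 'cy': 207.38821052023215, 'position': array([0.35859763, 0.14401024, 1.3474633 ]), 'attitude': array([  9.5103446 ,   0.46161658, -90.11261103])}
scene {'fx': 437.0791298707579, 'fy': 437.0791298707579, 'cx': 276.65846254323486, 'cy': 211.94289394721397, 'position': array([0.07984606, 0.98884622, 0.95968912]), 'attitude': array([  50.05366011,   -1.05340634, -149.31884818])}
{'fx': 366.27516168496885, 'fy': 366.27516168496885, 'cx': 277.1463234243751, 'cy': 209.42690869634683, 'position': array([0.12276703, 0.51516243, 0.3730612 ]), 'attitude': array([-1.59410027e+01,  5.49806576e-02,  6.90838378e+01])}
{'time': 0.1, 'joints': array([ 6.17774194e+01,  2.78991369e+00,  5.59946973e+00,  9.29343310e+01,
       -4.59561016e-04,  8.26758561e+01]), 'joint_velocities': array([-0.03933851, -0.17648669,  0.16608672,  0.05634555, -0.09064353,
        0.05861657]), 'effort': array([ 2.26625598e-03, -3.39850688e+01,  3.20935857e+01,  1.57234131e-02,
       -9.92510923e-05, -9.17298621e-06]), 'tcp_pos': array([0.18703392, 0.48994971, 0.23021295]), 'tool_rot': array([ -97.11311807,   89.87522415, -118.01155434]), 'contact_force': array([0.71359425, 0.684305  , 0.55049972]), 'wrist_torque': array([ 0.03809758, -0.03658027, -0.02675277]), 'opening': 0.08536016530379713} 0.0187
```

View pics/top0.png

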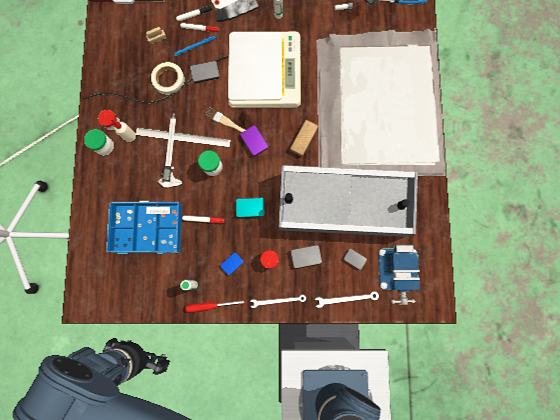

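View pics/scene0.png

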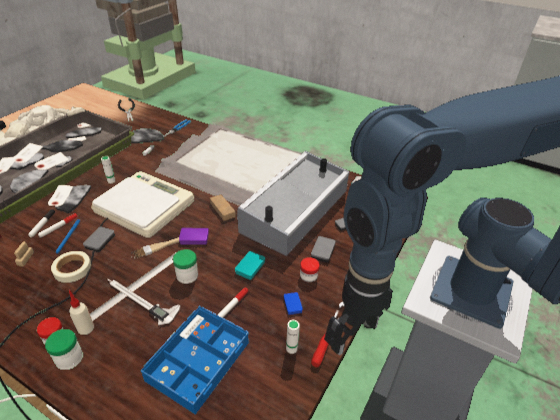

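The top view shows the cabinet (inner knob at ~(403,205), outer at (289,198)), the pad at ~(306,256), a smaller decoy at (355,259) and the tin at (269,259). Next I'll measure these with rays.

```bash
cat > h.py <<'E'
from rig import env
import cv2,numpy as np
from scipy.spatial.transform import Rotation as R
def ray(ci,u,v):
    d=np.array([(u-ci["cx"])/ci["fx"],-(v-ci["cy"])/ci["fy"],-1.])
    return np.array(ci["position"]),R.from_euler("xyz",ci["attitude"],degrees=True).apply(d)
def onz(ci,u,v,z):
    p,d=ray(ci,u,v); return p+d*(z-p[2])/d[2]
def proj(ci,P):
    q=R.from_euler("xyz",ci["attitude"],degrees=True).inv().apply(np.array(P)-ci["position"])
    return np.array([ci["cx"]-ci["fx"]*q[...,0]/q[...,2],ci["cy"]+ci["fy"]*q[...,1]/q[...,2]]).T
def blobs(mask,amin):
    c,_=cv2.findContours(mask.astype(np.uint8),cv2.RETR_EXTERNAL,cv2.CHAIN_APPROX_NONE)
    return [(cv2.contourArea(k),cv2.minAreaRect(k)) for k in c if cv2.contourArea(k)>amin]
E
python3 - <<'E'
from h import *
im=cv2.imread("pics/top0.png"); ci=env.camera_info("top")
for n,p,z in[("inner knob",(403,205),.145),("outer knob",(289,198),.15),("pad",(306,256),.019),("decoy",(355,259),.019),("tin",(269,259),.05),
 ("FL top",(279,229),.093),("FR top",(412,236),.093),("BL",(283,168),.112),("BR",(416,176),.112),("glue",(187,286),.1)]:
    print(n,onz(ci,*p,z).round(3))
c=cv2.resize(im[150:310,250:430],None,fx=4,fy=4,interpolation=cv2.INTER_CUBIC)[:600]
cv2.imwrite("pics/crop.png",c)
E
```

```text
inner knob [ 0.566 -0.188  0.145]
outer knob [0.586 0.134 0.15 ]
pad [0.43  0.081 0.019]
decoy [ 0.42  -0.069  0.019]
tin [0.419 0.193 0.05 ]
FL top [0.505 0.163 0.093]
FR top [ 0.483 -0.225  0.093]
BL [0.683 0.15  0.112]
BR [ 0.658 -0.24   0.112]
glue [0.341 0.425 0.1  ]
```

View pics/crop.png

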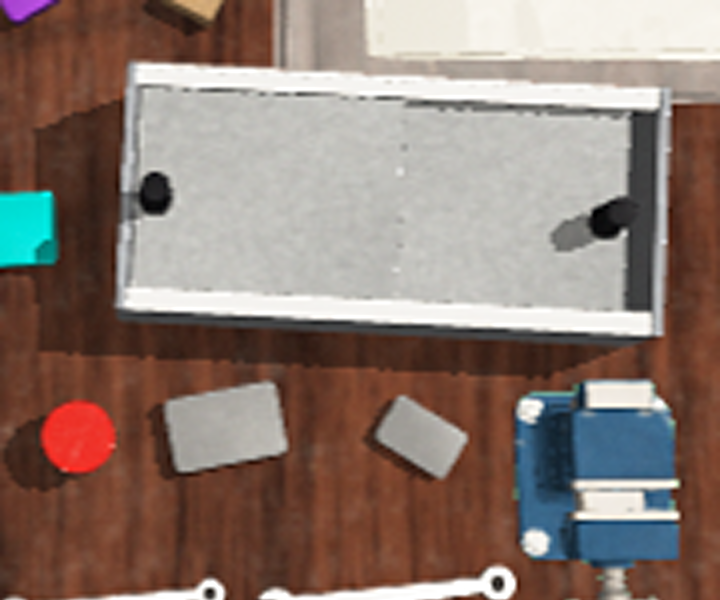

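```bash
cat >> h.py <<'E'
def down(a):  # jaws open along world direction a (deg)
    c,s=np.cos(np.radians(a)),np.sin(np.radians(a))
    M=np.array([[0,c,s],[0,s,-c],[-1,0,0]])
    return R.from_matrix(M).as_euler("xyz",degrees=True)
def best(p,a):
    # choose jaw direction a or a+180 by smaller last-joint travel
    j0=env.sense()["joints"]; o=[]
    for k in(a,a+180):
        q=env.ik(p,down(k))
        if q is not None:o.append((np.abs(np.array(q)-j0)[3:].sum()+abs(q[5])*.2,k,q))
    return min(o,key=lambda t:t[0])[1:]
def shot(n,f):
    ci=env.camera_info(n);im=env.snapshot(n);cv2.imwrite("pics/"+f,im);np.save("pics/"+f+".npy",ci,allow_pickle=True);return ci,im
E
python3 - <<'E'
from h import *
im=cv2.imread("pics/top0.png"); ci=env.camera_info("top")
f=lambda u,v:((u+.5)/4-.5+250,(v+.5)/4-.5+150)
for n,p,z in[("FL",(117,310),.093),("FR",(663,336),.093),("BL",(131,62),.112),("BR",(671,88),.112),("iknob",(628,212),.14)]:
    print(n,onz(ci,*f(*p),z).round(3))
s=env.sense(); M=R.from_euler("xyz",s["tool_rot"],degrees=True).as_matrix(); print("jaw",M[:,1].round(2))
w=env.camera_info("wrist"); print("cam in tool",(M.T@(np.array(w["position"])-s["tcp_pos"])).round(3))
p=[.47,-.02,.38]; a,q=best(p,-3); print(a,np.round(q,1))
env.move_joints(q); print(env.sense()["time"],env.sense()["tcp_pos"])
shot("wrist","w1.png")
E
```

```text
FL [0.51  0.163 0.093]
FR [ 0.49  -0.235  0.093]
BL [0.692 0.152 0.112]
BR [ 0.671 -0.245  0.112]
iknob [ 0.573 -0.2    0.14 ]
jaw [ 0.36  0.93 -0.  ]
cam in tool [-0.143  0.    -0.069]
-3 [-10.6   0.2  20.5 110.4   0.   82.4]
2.2583 [ 0.46997315 -0.0192525   0.37975906]<stdin>:8: UserWarning: Gimbal lock detected. Setting third angle to zero since it is not possible to uniquely determine all angles.
```

View pics/w1.png

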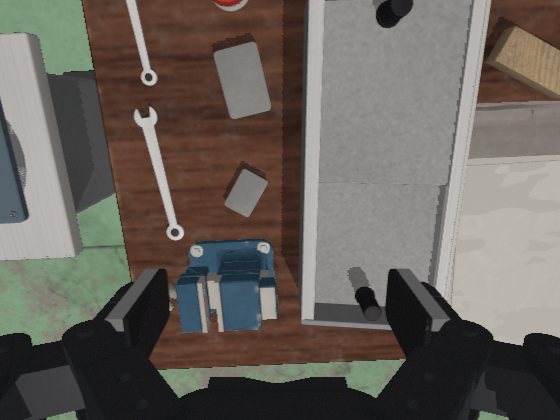

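Wrist view: pad at (242,80), decoy (246,192), inner knob's top around (374,312), cabinet front rail at col ~310. Now fixing the pad, knob and cabinet from it.

```bash
python3 - <<'E' 2>/dev/null
from h import *
im=cv2.imread("pics/w1.png"); ci=np.load("pics/w1.png.npy",allow_pickle=True).item()
t=np.load if 0 else None
hsv=cv2.cvtColor(im,cv2.COLOR_BGR2HSV)
roi=np.zeros(im.shape[:2],bool); roi[30:130,200:285]=1
m=roi&(hsv[...,1]<50)&(hsv[...,2]>70)
for a,r in blobs(m,200):
    b=np.array([onz(ci,*p,.019)[:2] for p in cv2.boxPoints(r)])
    print("pad",a,r,b.mean(0).round(4),np.linalg.norm(np.diff(b,axis=0),axis=1).round(3),np.degrees(np.arctan2(*(b[1]-b[0])[::-1])).round(1))
roi[:]=0; roi[270:330,330:386]=1
for a,r in blobs(roi&(hsv[...,2]<45),60):print("knob",a,r,cv2.boxPoints(r).round(0).tolist())
C=np.array([.582,-.041,0]);Q=R.from_euler("z",-3.1,degrees=True)
W=lambda p:C+Q.apply(p)
for n,p in[("FR",[-.083,-.2,.093]),("BL",[.101,.2,.112]),("FL",[-.083,.2,.093])]:print(n,proj(ci,W(p)).round(0))
for n,px in[("FR",(302,324))]:print(onz(ci,*px,.093).round(4),W([-.083,-.2,.093]))
for h in(.13,.14,.145):print("knob",h,[Q.inv().apply(onz(ci,*px,h)-C).round(4).tolist() for px in((374,312),(404,6))])
c=np.vstack([cv2.resize(im[265:335,290:400],None,fx=4,fy=4),cv2.resize(im[0:70,290:400],None,fx=4,fy=4)])
cv2.imwrite("pics/c2.png",c)
E
```

```text
pad 3005.5 ((242.14706420898438, 80.08824157714844), (71.06293487548828, 44.86908721923828), 75.96376037597656) [0.4306 0.0831] [0.057 0.087 0.06 ] 10.0
knob 334.5 ((366.174560546875, 299.78106689453125), (27.577165603637695, 18.547954559326172), 67.61986541748047) [[352.0, 291.0], [370.0, 284.0], [380.0, 309.0], [363.0, 316.0]]
FR [299. 327.]
BL [492. -14.]
FL [306.  -9.]
[ 0.4931 -0.2325  0.093 ] [ 0.48830569 -0.23621879  0.093     ]
knob 0.13 [[0.0055, -0.1549, 0.13], [0.0093, 0.1777, 0.13]]
knob 0.14 [[0.0025, -0.1488, 0.14], [0.0062, 0.1754, 0.14]]
knob 0.145 [[0.001, -0.1458, 0.145], [0.0047, 0.1742, 0.145]]
```

View pics/c2.png

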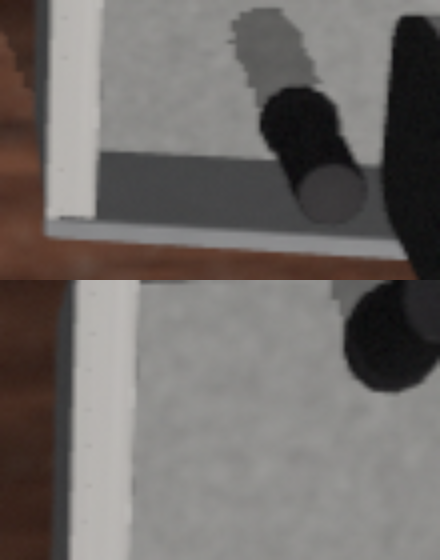

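Knob's top face is at px (373,313). The pad's lid measures 87x58 mm, so it's the larger grey one. Moving above the knob for a close look.

```bash
python3 - <<'E' 2>/dev/null
from h import *
C=np.array([.584,-.039,0]);Q=R.from_euler("z",-3.1,degrees=True)
P=C+Q.apply([0,-.151,0]); P[2]=.21; print(P)
a,q=best(P,-3.1); print(a,np.round(q,1))
env.move_joints(q); s=env.sense(); print(s["time"],s["tcp_pos"])
shot("wrist","w2.png")
E
```

```text
[ 0.5758341  -0.18977904  0.21      ]
-3.1 [-24.6  14.9  16.8  91.9   0.   68.5]
3.3333 [ 0.57625988 -0.18906287  0.21172305]
```

View pics/w2.png

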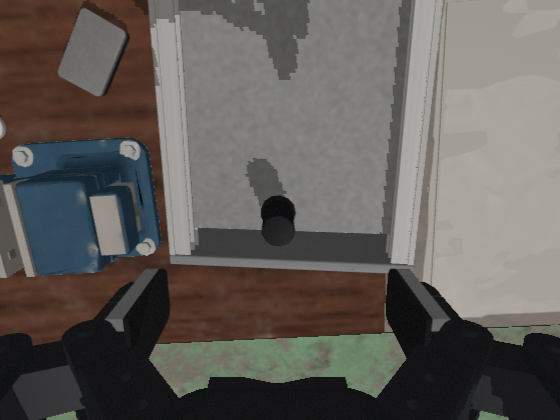

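```bash
python3 - <<'E' 2>/dev/null
from h import *
c1,c2=[np.load(f"pics/w{i}.png.npy",allow_pickle=True).item() for i in(1,2)]
A=[];b=[]
for ci,px in((c1,(373.2,313.3)),(c2,(278,230)),(env.camera_info("top"),(406.6,202.6))):
    p,d=ray(ci,*px);d/=np.linalg.norm(d);N=np.eye(3)-np.outer(d,d);A.append(N);b.append(N@p)
for k in([0,1],[1,2],[0,1,2]):
    print(k,np.linalg.lstsq(np.vstack([A[i] for i in k]),np.hstack([b[i] for i in k]),rcond=None)[0].round(4))
for z in(.12,.13,.14):print(z,onz(c2,278,230,z).round(4))
print("FR",onz(c2,170,262,.093).round(4),"BR",onz(c2,412,271,.112).round(4))
print("door edge",[onz(c2,u,v,.09).round(3) for u,v in((196,229),(386,234))],"diam",np.diff([onz(c2,u,230,.135)[0] for u in(261,295)]))
print(proj(c2,env.sense()["tcp_pos"]))
E
```

```text
[0, 1] [ 0.5774 -0.1962  0.1326]
[1, 2] [ 0.5778 -0.2062  0.1112]
[0, 1, 2] [ 0.5778 -0.2022  0.1234]
0.12 [ 0.5772 -0.2006  0.12  ]
0.13 [ 0.5773 -0.1971  0.13  ]
0.14 [ 0.5775 -0.1936  0.14  ]
FR [ 0.492  -0.2315  0.093 ] BR [ 0.6723 -0.2399  0.112 ]
door edge [array([ 0.514, -0.207,  0.09 ]), array([ 0.659, -0.219,  0.09 ])] diam [0.02150166]
[276.0982404 275.613325 ]
```

```bash
python3 - <<'E' 2>/dev/null
from h import *
Q=R.from_euler("z",-3.0,degrees=True); o=down(-3.0)
k=np.array([.5775,-.197,.105])
env.servo_line(k+[0,0,.06],vel=.15,orientation=o)
print(env.servo_line(k,vel=.12,stop_force=10),env.sense()["tcp_pos"].round(4))
env.grab(25); s=env.sense(); print("opening",s["opening"],s["contact_force"].round(2),s["time"])
t=k+Q.apply([0,.146,0])
print(env.servo_line(t,vel=.09,stop_force=10)); s=env.sense(); print(s["tcp_pos"].round(4),s["contact_force"].round(2),s["time"],Q.inv().apply(s["tcp_pos"]-k).round(4),s["opening"])
E
```

```text
False [ 0.578  -0.1972  0.106 ]
opening 0.020896962651019705 [-4.3   0.89  3.84] 5.0833
True
[ 0.5837 -0.0627  0.1056] [ 0.43 -1.39  2.89] 6.4667 [-0.0009  0.1344  0.0006] 0.020766790631930893
```

```bash
python3 - <<'E' 2>/dev/null
from h import *
C=np.array([.584,-.039,0]);Q=R.from_euler("z",-3.0,degrees=True)
p=env.sense()["tcp_pos"]
print(env.servo_line(p+Q.apply([0,.008,0]),vel=.04,stop_force=12)); s=env.sense(); print((s["tcp_pos"]-p).round(4),s["contact_force"].round(2))
env.hold(.25); env.open_gripper()
p=env.sense()["tcp_pos"]; env.servo_line(p+[0,0,.09],vel=.2)
P=C+Q.apply([.009,-.116,.22]); env.servo_line(P,vel=.2); s=env.sense(); print(s["time"],s["tcp_pos"])
shot("wrist","w3.png")
E
```

```text
True
[-0.     -0.0001 -0.    ] [ 0.2  -1.54  2.17]
8.8 [ 0.58630485 -0.15466249  0.21855226]
```

View pics/w3.png

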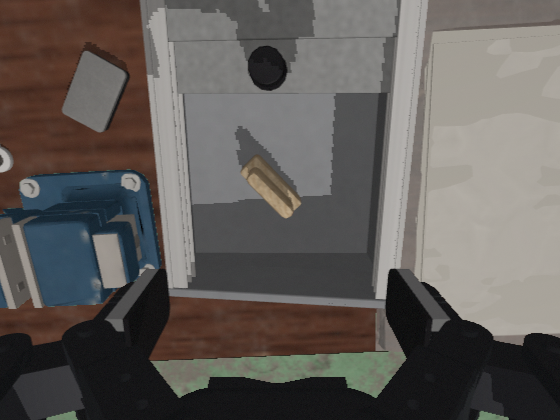

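The door is open; the stamp is at about (271,187), turned some 45° in the bay. I need a zoom, since it looks narrow for a 46 mm foot.

```bash
python3 - <<'E' 2>/dev/null
from h import *
im=cv2.imread("pics/w3.png"); ci=np.load("pics/w3.png.npy",allow_pickle=True).item()
hsv=cv2.cvtColor(im,cv2.COLOR_BGR2HSV)
roi=np.zeros(im.shape[:2],bool); roi[100:250,195:365]=1
for a,r in blobs(roi&(hsv[...,1]>60),50):
    print(a,r)
    for z in(.042,.071):
        b=np.array([onz(ci,*p,z)[:2] for p in cv2.boxPoints(r)]);print(z,b.mean(0).round(4),np.linalg.norm(np.diff(b,axis=0),axis=1).round(3),b.round(3).tolist())
cv2.imwrite("pics/c3.png",cv2.resize(im[135:235,220:320],None,fx=6,fy=6,interpolation=cv2.INTER_CUBIC))
E
```

```text
1707.0 ((271.1007385253906, 186.84646606445312), (68.11451721191406, 27.126306533813477), 45.80692672729492)
0.042 [ 0.5803 -0.1578] [0.024 0.061 0.025] [[0.551, -0.142], [0.57, -0.127], [0.609, -0.173], [0.591, -0.19]]
0.071 [ 0.5814 -0.151 ] [0.022 0.055 0.023] [[0.555, -0.137], [0.572, -0.123], [0.608, -0.165], [0.591, -0.18]]
```

View pics/c3.png

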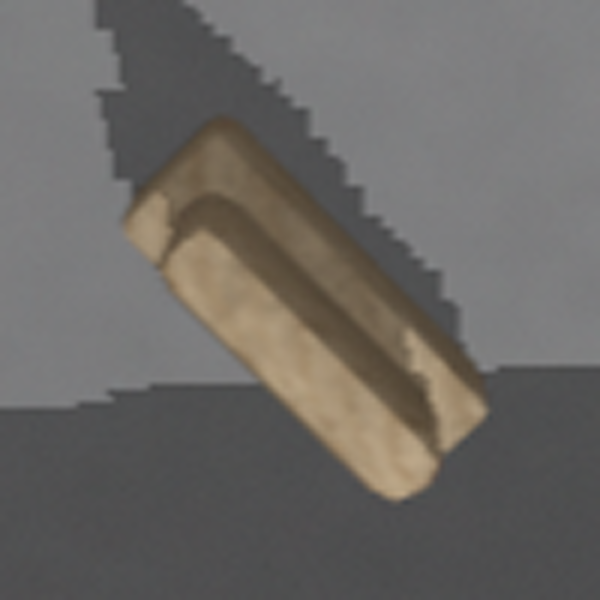

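The zoom shows the stamp upright, its grip a narrow strip (light band from crop (190,245) to (420,478)) and the base about 64 mm long but only ~25 mm wide. That doesn't match the stated 46 mm. I'll check whether the base and grip centres agree, then aim from what I measured.

```bash
python3 - <<'E' 2>/dev/null
from h import *
ci=np.load("pics/w3.png.npy",allow_pickle=True).item()
f=lambda p:((p[0]+.5)/6-.5+220,(p[1]+.5)/6-.5+135)
W=lambda p,z:onz(ci,*f(p),z)
b=[W(p,.042) for p in((125,222),(225,115),(490,410))]; g=[W(p,.071) for p in((165,265),(215,225),(440,455),(400,500))]
print("base c",((b[0]+b[2])/2).round(4),np.linalg.norm(b[1]-b[0]),np.linalg.norm(b[2]-b[1]))
print("grip c",np.mean(g,0).round(4),np.linalg.norm(g[1]-g[0]),np.linalg.norm(g[2]-g[1]))
d=b[2]-b[1];yaw=np.degrees(np.arctan2(d[1],d[0]));d2=g[2]-g[1];print("long axis",yaw,np.degrees(np.arctan2(d2[1],d2[0])))
c=(b[0]+b[2])/2; P=np.array([c[0],c[1],.2]); a,q=best(P,yaw+90);print(a,np.round(q,1))
env.move_joints(q);s=env.sense();print(s["time"],s["tcp_pos"].round(4)); ci,im=shot("wrist","w4.png"); print(proj(ci,[c,np.mean(g,0)]))
E
```

```text
base c [ 0.5801 -0.1578  0.042 ] 0.02167528901808572 0.05909999502813552
grip c [ 0.5804 -0.1574  0.071 ] 0.008719224341867325 0.04415409314625135
long axis -51.68653115921788 -49.65856607262359
38.31346884078212 [-21.6  14.   14.6  90.6   0.   30.1]
9.5917 [ 0.58   -0.1568  0.1999]
[[275.36052133 191.71099998]
 [275.91274878 200.10635958]]
```

View pics/w4.png

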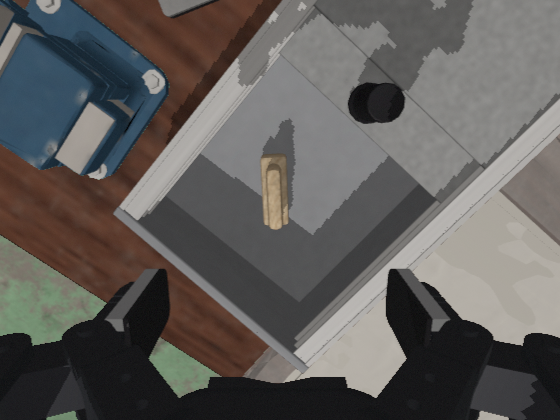

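The base and grip centres agree within 0.5 mm, so the stamp is upright. It lines up with the jaws (col ~275). Grasping now.

```bash
python3 - <<'E' 2>/dev/null
from h import *
c=np.array([.5803,-.1575,.046])
print(env.servo_line(c+[0,0,.05],vel=.15)); print(env.servo_line(c,vel=.06,stop_force=8)); s=env.sense(); print(s["tcp_pos"].round(4),s["contact_force"].round(2))
env.grab(30); s=env.sense(); print("opening",s["opening"],s["contact_force"].round(2))
if s["opening"]>.004:
    p=s["tcp_pos"]; env.servo_line(p+[0,0,.02],vel=.05); env.servo_line([p[0],p[1],.215],vel=.15); s=env.sense(); print(s["time"],s["tcp_pos"].round(4),s["opening"],s["contact_force"].round(2))
    ci,im=shot("wrist","w5.png")
E
```

```text
False
False
[ 0.5807 -0.1576  0.0465] [ 0.68 -0.43 -0.18]
opening 0.011406113456932387 [ 0.26 -0.52  0.12]
13.8167 [ 0.5798 -0.1573  0.2136] 0.011591639522074329 [ 0.27  0.39 -0.74]
```

View pics/w5.png

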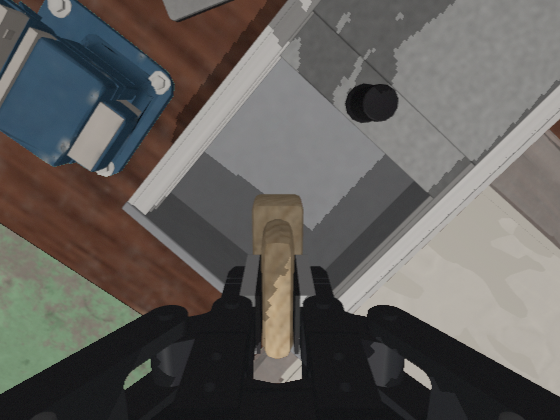

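Held: opening 11.5 mm, stamp hanging straight. Now for the pad's yaw, then carry it over.

```bash
python3 - <<'E' 2>/dev/null
from h import *
out=[]
for f,ci,(r0,r1,c0,c1) in(("top0",env.camera_info("top"),(240,275,285,330)),("w1",np.load("pics/w1.png.npy",allow_pickle=True).item(),(30,130,200,285))):
    im=cv2.imread(f"pics/{f}.png");hsv=cv2.cvtColor(im,cv2.COLOR_BGR2HSV)
    roi=np.zeros(im.shape[:2],bool); roi[r0:r1,c0:c1]=1
    a,r=max(blobs(roi&(hsv[...,1]<50)&(hsv[...,2]>70),80)); b=np.array([onz(ci,*p,.019)[:2] for p in cv2.boxPoints(r)])
    e=[b[1]-b[0],b[2]-b[1]];l=max(e,key=np.linalg.norm);an=np.degrees(np.arctan2(l[1],l[0]))%180
    print(f,b.mean(0).round(4),[np.linalg.norm(x).round(3) for x in e],"long",an.round(1));out.append([*b.mean(0),an])
m=np.mean(out,0)
# stamp offset along tool z from w5
ci=np.load("pics/w5.png.npy",allow_pickle=True).item(); s=env.sense();M=R.from_euler("xyz",s["tool_rot"],degrees=True).as_matrix();p=s["tcp_pos"]
for n,px,dz in(("base far",(277,196),-.0045),("grip far",(277,243),.0245),("grip near",(277,356),.0245)):
    print(n,(M.T@(onz(ci,*px,p[2]+dz)-p)).round(4))
P=np.array([m[0],m[1],.13]);a,q=best([P[0],P[1],.215],m[2]+90);print(m,a,np.round(q,1))
env.move_joints(q);env.servo_line(P,vel=.15,orientation=down(a));s=env.sense();print(s["time"],s["tcp_pos"].round(4),s["opening"])
shot("wrist","w6.png")
E
```

```text
top0 [0.4292 0.0816] [np.float64(0.088), np.float64(0.056)] long 101.1
w1 [0.4306 0.0831] [np.float64(0.057), np.float64(0.087)] long 101.4
base far [ 0.0046  0.0008 -0.0328]
grip far [-0.0244  0.0007 -0.0233]
grip near [-0.0246  0.0007  0.0225]
[4.29890086e-01 8.23456113e-02 1.01271005e+02] 371.2710050029488 [  2.1 -10.4  -8.7  91.8   0.   80.8]
15.675 [0.4305 0.082  0.1306] 0.011200374116602605
```

View pics/w6.png

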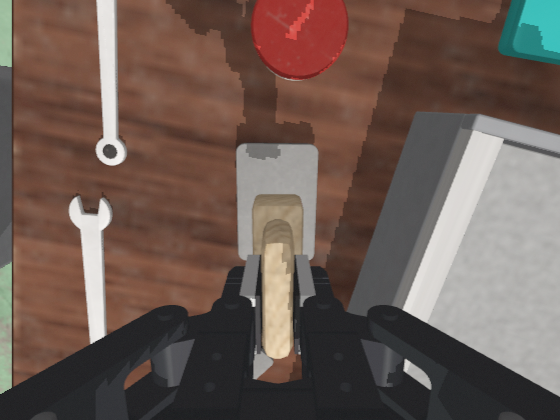

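Stamp centred and square over the pad (pad cols 237–318, stamp 277), tin well clear at the top. Checking the pad's far edge numerically, then lowering it.

```bash
python3 - <<'E' 2>/dev/null
from h import *
ci=np.load("pics/w6.png.npy",allow_pickle=True).item(); s=env.sense();M=R.from_euler("xyz",s["tool_rot"],degrees=True).as_matrix();p=s["tcp_pos"]
for px in((277,145),(237,200),(317.5,200)):print((M.T@(onz(ci,*px,.019)-p)).round(4))
t=np.array([.4299,.0823,.044])
env.servo_line([t[0],t[1],.06],vel=.12)
r=env.servo_line(t,vel=.02,stop_force=3);s=env.sense();print(r,s["tcp_pos"].round(4),s["contact_force"].round(2),s["time"])
E
```

```text
[ 0.1122  0.0002 -0.0433]
[ 0.1122 -0.0285 -0.0042]
[ 0.1123  0.0292 -0.0042]
True [0.4296 0.0822 0.0451] [ 0.11 -0.18  4.63] 17.1583
```

Contact came at the expected height (0.0451 against a predicted 0.0455) and the pad is centred within 1 mm. Releasing, backing off and taking a look.

```bash
python3 - <<'E' 2>/dev/null
from h import *
env.hold(.2); env.open_gripper(); env.hold(.2); p=env.sense()["tcp_pos"]
env.servo_line([p[0],p[1],.12],vel=.08); env.servo_line([p[0],p[1]-.06,.26],vel=.2); env.hold(.3)
s=env.sense(); print(s["time"],s["tcp_pos"].round(4),s["contact_force"].round(2))
a=shot("wrist","w7.png")[1]; b=shot("top","t7.png")[1]
cv2.imwrite("pics/f.png",np.hstack([cv2.resize(a,(400,300)),cv2.resize(b[150:310,230:430],(375,300))]))
E
```

```text
20.575 [0.4281 0.0225 0.259 ] [-0.35  0.95  0.65]
```

View pics/f.png

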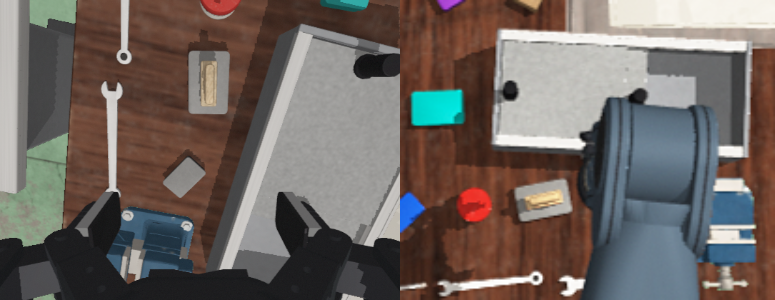

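The stamp stands upright in the middle of the pad (left panel (208,83)). The outer door is shut, the inner one open, the tin is where it was, and the arm is clear. Handing in.

```bash
python3 -c "
from rig import env
env.job_done(); print(env.sense()['time'])"
```

```text
the job is handed in; nothing more can be done
the job is handed in; nothing more can be done
```

The job is handed in, and by my checks it is done: the stamp stands upright in the middle of the ink pad and I have let go of it. The clock read 20.6 s just before hand-in, and no verdict is reported.

- **Door:** I gripped the inner door's knob and slid it 134 mm to its stop. A second push did not move it further. The last picture shows the outer door shut and the inner one open.
- **Stamp:** I lifted it from the bay and lowered it onto the larger grey pad. It touched down at 45.1 mm tool height, against a predicted 45.5 mm. Before I lowered it, it was within about 1 mm of the pad's centre and square to it.
- **Final picture:** It showed the grease tin where it was and the arm clear of everything. I did not check the glue stick or red marker again at the end, but the arm worked away from them.

**Sizes that disagreed with the description:**
- **Stamp:** It looked narrower than stated. The foot measured about 22 x 59 mm instead of 46 x 64, and the grip closed on 11.5 mm instead of 32.
- **Pad:** The lid measured about 87 x 57 mm instead of 96 x 74. I worked from the measured sizes.

**One weak measurement:** the overhead camera put the knob about 20 mm lower than the wrist views did. I used the wrist result, and the grasp confirmed it.

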